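# Pack the sample vials into the caddy

## Task

Pack the four flat-bottomed sample containers that stand about the bench into the cups of the low grey caddy, one to a cup and each upright on the cup's floor: the smallest vial in the smallest cup, the two middle-sized vials in the two middle cups (either way round), the largest bottle in the largest cup. The two pointed tubes lying on the bench do not belong: leave them where they lie.

Things in the scene. Friction and masses are not known exactly. Their poses are not given: they have to be found in the camera images.
- vial_small: the smallest screw-cap vial: round, flat-bottomed, 24 mm wide, 52 mm tall, blue cap (top 10 mm); loose, standing upright on the bench. Origin: centre of the underside, z up along its axis; grip it level, anywhere above 25 mm from its underside. Weighs under 130 g. 
- vial_squat: one of two middle-sized vials, the squat one: round, flat-bottomed, 32 mm wide, 62 mm tall, black cap 28 mm wide (top 12 mm); loose, standing upright on the bench. Origin: centre of the underside, z up along its axis; grip it level, anywhere above 25 mm from its underside. Weighs under 130 g. 
- vial_slim: the other middle-sized vial, slimmer and taller: round, flat-bottomed, 30 mm wide, 68 mm tall, white cap (top 13 mm); loose, standing upright on the bench. Origin: centre of the underside, z up along its axis; grip it level, anywhere above 25 mm from its underside. Weighs under 130 g. 
- bottle_large: the largest of the four: round, flat-bottomed bottle, 44 mm wide up to about 55 mm, narrowing above to a blue cap 28 mm wide (69 to 85 mm above its underside); loose, standing upright on the bench. Origin: centre of the underside, z up along its axis; grip it level, anywhere above 25 mm from its underside. Weighs under 130 g. 
- seat_small: the smallest cup: open round white cup fixed in the low grey caddy (156 mm square tray, rim 16 mm high, fixed; turned up to 0.25 rad). Inner width 44 mm, outer 50 mm; rim 25 mm, floor 9 mm above the bench. Origin: centre of the underside, 5 mm above the bench, z up. The four cups form a square, 72 mm between neighbours; which is at which corner varies.
- seat_mid_a: one of two equal middle cups: open round white cup fixed in the low grey caddy (156 mm square tray, rim 16 mm high, fixed; turned up to 0.25 rad). Inner width 52 mm, outer 58 mm; rim 25 mm, floor 9 mm above the bench. Origin: centre of the underside, 5 mm above the bench, z up. The four cups form a square, 72 mm between neighbours; which is at which corner varies.
- seat_mid_b: the other of the two equal middle cups: open round white cup fixed in the low grey caddy (156 mm square tray, rim 16 mm high, fixed; turned up to 0.25 rad). Inner width 52 mm, outer 58 mm; rim 25 mm, floor 9 mm above the bench. Origin: centre of the underside, 5 mm above the bench, z up. The four cups form a square, 72 mm between neighbours; which is at which corner varies.
- seat_large: the largest cup: open round white cup fixed in the low grey caddy (156 mm square tray, rim 16 mm high, fixed; turned up to 0.25 rad). Inner width 64 mm, outer 70 mm; rim 25 mm, floor 9 mm above the bench. Origin: centre of the underside, 5 mm above the bench, z up. The four cups form a square, 72 mm between neighbours; which is at which corner varies.
- tube_a: look-alike that does not belong: pointed 50 ml tube with a blue screw cap, 102 mm long, body 28 mm wide, cap 34 mm, loose, lying on its side on the bench (top 34 mm above it); it rolls if touched. Origin: middle of the pointed end; z runs along the tube to the cap, nearly level. Leave it where it lies.
- tube_b: look-alike that does not belong: pointed 50 ml tube with a blue screw cap, 102 mm long, body 28 mm wide, cap 34 mm, loose, lying on its side on the bench (top 34 mm above it); it rolls if touched. Origin: middle of the pointed end; z runs along the tube to the cap, nearly level. Leave it where it lies.
There are look-alikes about, which are no part of the job. What is shaped like the vial_squat but green is not meant. What is shaped like the bottle_large but pink is not meant.

How it is judged:
By the outcome, as a careful person would: the job done as asked, in the order asked, and still so for the second after the job is handed in, with the robot touching nothing.
It also fails if it takes over 102 s, if anything falls off the work surface, if the arm or the gripper's body presses on something with over 40 N, if the wrist force passes 120 N, or if a joint passes its speed limit or range.

## Robot

A 7-joint arm with a two-finger parallel gripper is mounted at the origin on a cart in front of the work surface, level with it; the furniture and walls round the work are solid. World frame = base frame: x ahead of the robot, y to its left, z up, the work surface at z = 0. Lengths are in m, angles in rad, forces in N, time in s.
With the tool pointing down it reaches from about 0.35 to 0.9 m from the base axis. Payload 19.9 kg.
Tool frame: the origin (TCP) lies midway between the tips of the shut fingers; the grasp point (between the pads) lies 19 mm behind it; x points along the fingers, y is the direction in which the jaws open and shut, and the axes are right-handed (so a half turn about x gives the same grasp; the last joint's range is limited). The gripper opens to 85 mm and grips with 20 to 120 N. Pads are 22 mm wide; open, the fingers measure 114 mm over their backs; the gripper's body (76 mm by 85 mm) begins 54 mm behind the grasp point. The pads swing forward as they close: fully open they stand 13 mm farther back than shut.
Start: joints at [1.167, 0.417, -0.01, 1.614, 0.005, 1.111, -0.053], TCP at [0.221, -0.585, 0.231] pointing down, gripper open.
Joint ranges: [-2.81, 2.81], [-0.39, 2.02], [-1.27, 1.25], [0.06, 2.57], [-1.19, 4.33], [0.19, 2], [-2.82, 2.82]. Speed limits (rad/s): [1.89, 1.89, 2.39, 2.39, 3.01, 3.01, 3.01].

## Interface

Orientations are given as [roll, pitch, yaw] about the fixed x, y, z axes, in that order (R = Rz(yaw) Ry(pitch) Rx(roll)).
In Python, from bench import readout, get_image, r gives the robot as it stands.
- The arm moves only by the shell command python3 -m crank 'ROWS' [FORCE]. ROWS is JSON, a list of rows, each a list of 5 numbers: the opening, from -1 (shut) to 1 (fully open), then the shift along the world's x, y, z in mm, then the turn about the world's z in degrees. In form: [[grip, tx, ty, tz, turn], ...]. A call has 1 to 5 rows; each row shifts and turns the commanded pose from where the row before left it; what a row does not reach is not made up. A row lasts 1/8 s, in which the tool goes at most 62.5 mm and 10.7 degrees, less where a joint would pass 70% of its speed; a pose out of reach is approached as far as the arm can. A call with a gripper value outside its range is refused whole. The fingers move at their own pace and stop on an object; FORCE is the grip in N (left out, the last holds). Time passes only in rows, so rows that do not move let the fingers close. It gives the time, the measured TCP pose, the force and the opening at its end, in the units of the state.
- readout.get_obs(): the state, without advancing time (a new reading comes with each control period).
- get_image(name): name is "scene" or "top" or "wrist"; returns a dict with "image" (400x640x3 uint8, red, green, blue), "fx", "fy", "cx", "cy" (pixels), "k1" (the pictures are not rectified: a ray, as slopes to the right and down, at radius r is drawn at 1 + k1 r^2 times it, then the intrinsics apply), "rvec" (rotation vector, rad) and "tvec" (3), from world to camera coordinates, as OpenCV has them; the wrist camera has in their place "T_tool_cam" (4x4, takes a point from camera to tool coordinates, whose origin is the TCP and whose axes are the tool frame's). Camera axes: x right, y down, z forward; pixel columns grow to the right and rows downward; lengths in m; the calibration is good to about 2 mm. A picture is of the moment at which its call begins: read the wrist's pose just before it. There is no depth.
- r.hand_in(): hands the job in, once; it reports no verdict.
The state is a dict: "clock": time; "joint_pos": joint angles; "qvel": joint speeds; "joint_torque": joint torques, N m; "tcp_pos": TCP position; "ee_rot": TCP orientation; "wrist_force": force on the tool from outside, world axes, zero at the start; "wrist_torque": the same for the moment, N m; "opening": finger opening in m.
Only numpy, scipy, OpenCV 4.12 (cv2) and the standard library are available. Lean on these libraries where they do the work, as an engineer would, in place of code of your own. Each camera call takes 0.05 s, during which the arm holds its last target.

## Working session

There is one attempt and no reset: what is moved stays moved. The work goes in short steps, Python scripts to look and compute and a shell command to move; the robot and the scene stay as the last step left them, time stands still between calls to the robot, and variables do not carry over. Pictures are saved under pics/ and viewed, and the job is handed in when it is done.

```bash
ls; mkdir -p pics; python3 - <<'E'
from bench import readout, get_image, r
import cv2,json
o=readout.get_obs()
for k in o: print(k,o[k])
for n in ("scene","top","wrist"):
    d=get_image(n); cv2.imwrite(f"pics/{n}0.png",d["image"][:,:,::-1])
    print(n,{k:(v.tolist() if hasattr(v,'tolist') else v) for k,v in d.items() if k!="image"})
E
```

```text
pics
clock 0.0
joint_pos [ 1.16751183  0.41800318 -0.01030961  1.61418541  0.0047129   1.11069611
 -0.05301091]
qvel [-1.10435339e-03  3.78741329e-05 -4.10006657e-04 -1.84664113e-03
  3.69960635e-05 -1.15235822e-04 -2.52577466e-04]
joint_torque [-3.22066962e-04 -8.64452720e+01  6.78077023e-01 -4.34897983e+01
  1.89898949e-02  7.34623696e-03 -8.21594858e-05]
tcp_pos [ 0.22107927 -0.58421352  0.2306373 ]
ee_rot [-1.4900719   1.56952786  2.01331441]
wrist_force [-0.52695743  0.47384671  0.80516475]
wrist_torque [ 0.00245026 -0.01093991 -0.01468688]
opening 0.08579886243388296
scene {'fx': 473.6147076099958, 'fy': 473.6147076099958, 'cx': 321.1934539120769, 'cy': 200.9575692445068, 'k1': -0.12980020955501448, 'rvec': [1.8641132528756672, -0.9307544457970165, 0.54132595768162], 'tvec': [-0.3425276745440897, 0.22263066449410224, 0.817697160559334]}
top {'fx': 367.8716240918028, 'fy': 367.8716240918028, 'cx': 319.70979512372946, 'cy': 203.42601018184814, 'k1': 0.024981609201807066, 'rvec': [2.1457263218365696, -2.1803088874450545, 0.16398980368032579], 'tvec': [-0.04693820688413723, 0.5287850390612462, 0.8695783644395716]}
wrist {'fx': 311.16115842555394, 'fy': 311.16115842555394, 'cx': 316.9657048111277, 'cy': 201.10227816286238, 'k1': -0.03971863119827354, 'T_tool_cam': [[-0.00038823792574895166, -0.29032714549749605, 0.9569273733458492, -0.14160717849290275], [0.9999995759228112, 0.0006864333845907212, 0.000613973455659602, 0.0005023106051355031], [-0.0008351200564863501, 0.9569272059025605, 0.2903267558769032, -0.0741390709842601], [0.0, 0.0, 0.0, 1.0]]}
```

View pics/scene0.png

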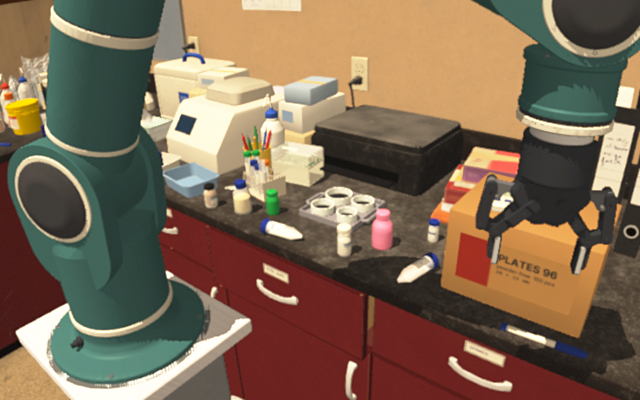

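View pics/top0.png

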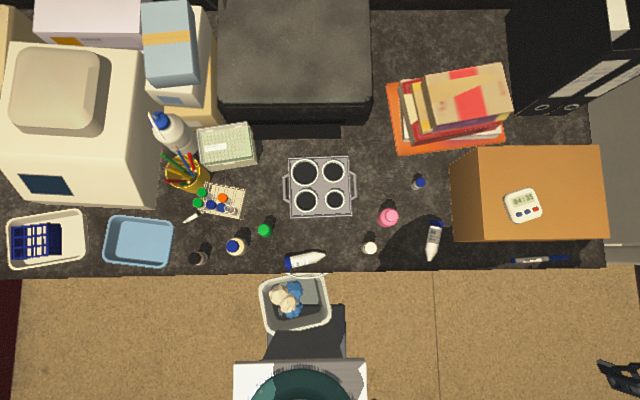

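View pics/wrist0.png

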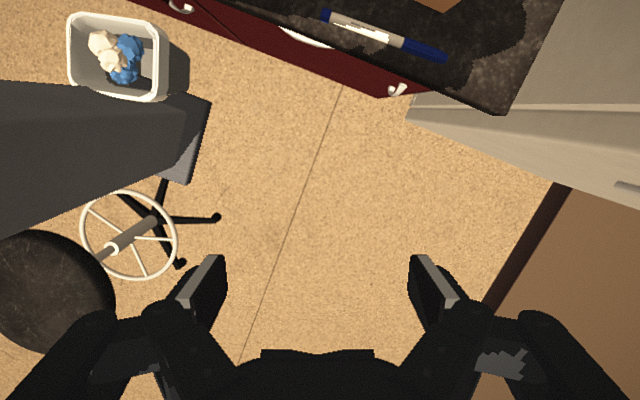

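Top view: the cup caddy is at about (319,187), and the candidate containers lie around it. Small blue-cap vial at (418,184), white-cap slim vial at (370,248), black-cap squat vial at (199,257), blue-cap bottle at (235,247). Look-alikes: green (265,230), pink (388,217). Tubes: (305,260), (433,240). I'll confirm these in enlarged crops.

```bash
python3 - <<'E'
import cv2
t=cv2.imread("pics/top0.png"); s=cv2.imread("pics/scene0.png")
cv2.imwrite("pics/top0c.png",cv2.resize(t[145:275,180:450],None,fx=2.9,fy=2.9,interpolation=cv2.INTER_CUBIC))
cv2.imwrite("pics/scene0c.png",cv2.resize(s[165:290,190:460],None,fx=2.9,fy=2.9,interpolation=cv2.INTER_CUBIC))
E
```

```text
(no output)
```

View pics/top0c.png

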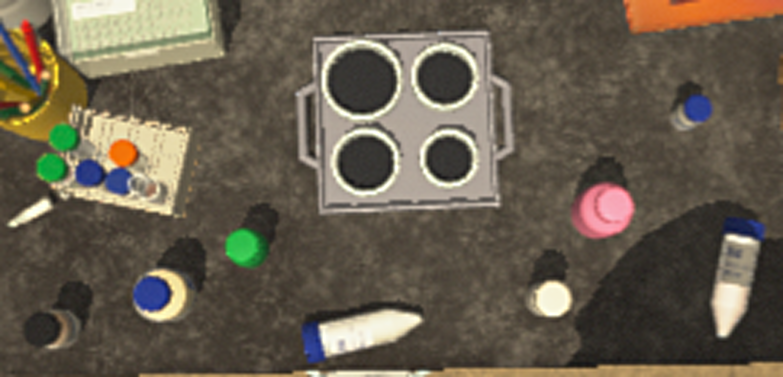

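View pics/scene0c.png

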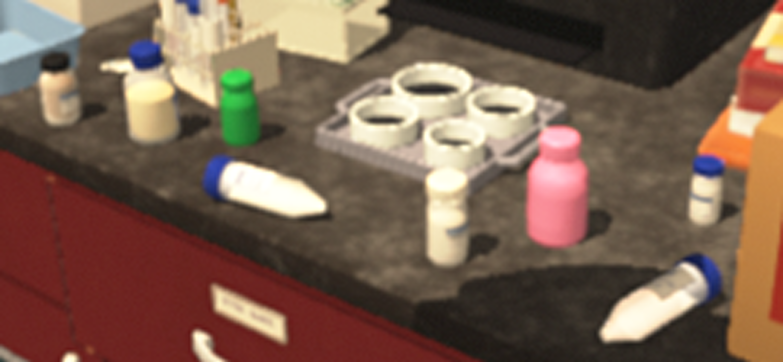

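Identities are clear. vial_small (blue cap, narrow) top px (418,184); vial_slim (white cap) (370,248); vial_squat (black cap, not the green one) (199,257); bottle_large (cream body, blue cap, not the pink one) (235,247). Large cup is top-left at (304,172), mids at (333,171) and (306,200), small at (335,199). Next I'll triangulate.

```bash
cat > h.py <<'E'
import numpy as np, cv2
from scipy.spatial.transform import Rotation as Ro
from bench import readout, get_image, r
def cam(d,obs=None):
    K=np.array([[d["fx"],0,d["cx"]],[0,d["fy"],d["cy"]],[0,0,1]]); D=np.array([d["k1"],0,0,0,0.])
    if "rvec" in d:
        R=cv2.Rodrigues(np.array(d["rvec"],float))[0]; t=np.array(d["tvec"],float)
        return K,D,R.T,-R.T@t
    T=np.array(d["T_tool_cam"]); Rt=Ro.from_euler('xyz',obs["ee_rot"]).as_matrix()
    return K,D,Rt@T[:3,:3],Rt@T[:3,3]+np.array(obs["tcp_pos"])
def ray(c,px):
    K,D,R,C=c
    u=cv2.undistortPoints(np.array([[px]],float),K,D)[0,0]
    v=R@np.array([u[0],u[1],1]); return C,v/np.linalg.norm(v)
def plane(c,px,z):
    C,v=ray(c,px); return C+v*(z-C[2])/v[2]
def tri(rays):
    A=np.zeros((3,3));b=np.zeros(3)
    for C,v in rays:
        P=np.eye(3)-np.outer(v,v);A+=P;b+=P@C
    X=np.linalg.solve(A,b)
    return X,[np.linalg.norm((np.eye(3)-np.outer(v,v))@(X-C)) for C,v in rays]
def proj(c,X):
    K,D,R,C=c
    return cv2.projectPoints(np.array([X],float),cv2.Rodrigues(R.T)[0],-R.T@C,K,D)[0][0,0]
E
python3 - <<'E'
from h import *
t=cam(get_image("top")); s=cam(get_image("scene"))
ti=cv2.imread("pics/top0.png"); si=cv2.imread("pics/scene0.png")
f=lambda x,y,a,b:(a+(x+.5)/2.9-.5,b+(y+.5)/2.9-.5)
# hand read top-face centres
T={'small':(697,108),'slim':(551,299),'squat':(42,329),'bottle':(152,294),'pink':(613,209),'green':(245,246)}
S={'small':(709,163),'slim':(448,178),'squat':(56,62),'bottle':(146,51),'pink':(562,137),'green':(238,78)}
for k in T:
    a=f(*T[k],180,145);b=f(*S[k],190,165)
    X,e=tri([ray(t,a),ray(s,b)]);print(k,np.round(X*1000),np.round(np.array(e)*1000,1))
C={'L':((361,79),(432,79)),'mTR':((445,76),(502,103)),'mBL':((365,161),(384,115)),'S':((449,157),(455,137))}
for k in C:
    a=f(*C[k][0],180,145);b=f(*C[k][1],190,165)
    X,e=tri([ray(t,a),ray(s,b)]);print(k,np.round(X*1000),np.round(np.array(e)*1000,1),np.round(plane(t,a,.025)*1000))
for k,p in {'ta':[(315,340),(420,320)],'tb':[(742,230),(724,335)]}.items():
    print(k,[np.round(plane(t,f(*q,180,145),.017)*1000) for q in p])
for k,p in {'edgeL':(140,372),'edgeR':(780,362),'rackBR':(178,213),'box':(453,200),'greenpost':(200,190),'books':(392,152)}.items(): 
    q=f(*p,180,145) if 'edge' in k or 'rack' in k else p
    print(k,np.round(plane(t,q,0.0)*1000))
print(t[3],s[3])
E
```

```text
small [ 576. -302.   50.] [0.3 0.3]
slim [ 418. -171.   67.] [1.1 1.1]
squat [401. 240.  56.] [0.2 0.2]
bottle [427. 147.  81.] [0. 0.]
pink [ 489. -221.   85.] [2.1 2.1]
green [464.  78.  60.] [0.2 0.2]
L [609. -18.  28.] [0.5 0.5] [610. -18.  25.]
mTR [612. -91.  24.] [0.4 0.4] [611. -91.  25.]
mBL [538. -20.  23.] [0.2 0.2] [538. -20.  25.]
S [540. -93.  23.] [0.3 0.3] [540. -93.  25.]
ta [array([387.,  24.,  17.]), array([402., -65.,  17.])]
tb [array([ 474., -344.,   17.]), array([ 385., -324.,   17.])]
edgeL [362. 174.   0.]
edgeR [ 361. -376.    0.]
rackBR [498. 143.   0.]
box [ 536. -399.    0.]
greenpost [572. 248.   0.]
books [ 665. -247.    0.]
[ 0.40996258 -0.03601504  0.93199622] [-0.27912461 -0.66656072  0.55973612]
```

Triangulated heights (50, 67, 56, 81, rims about 25 mm) agree with the text. Next: the jaw direction and the obstacles' extents.

```bash
python3 - <<'E'
from h import *
o=readout.get_obs();R=Ro.from_euler('xyz',o["ee_rot"]).as_matrix()
print(np.round(R,3))
w=cam(get_image("wrist"),o);print(w[3])
t=cam(get_image("top")); s=cam(get_image("scene"))
# box corner: top-left near corner of box top: top (451,240)?, scene (447,183..)
for a,b in [((451,240),(443,280)),((447,152),(447,178)),((605,239),(583,335))]:
  X,e=tri([ray(t,a),ray(s,b)]);print(np.round(X*1000),np.round(np.array(e)*1000))
ti=cv2.imread("pics/top0.png")
cv2.imwrite("pics/topR.png",cv2.resize(ti[135:275,380:620],None,fx=3.2,fy=3.2))
si=cv2.imread("pics/scene0.png")
cv2.imwrite("pics/sceneR.png",cv2.resize(si[140:340,400:640],None,fx=3,fy=3))
E
```

```text
[[-0.     0.354 -0.935]
 [ 0.    -0.935 -0.354]
 [-1.    -0.001  0.   ]]
[ 0.29071231 -0.5587036   0.37259766]
[ 437. -388.    9.] [4. 4.]
[ 613. -320.  150.] [15. 15.]
[ 412. -684.   59.] [39. 39.]
```

View pics/topR.png

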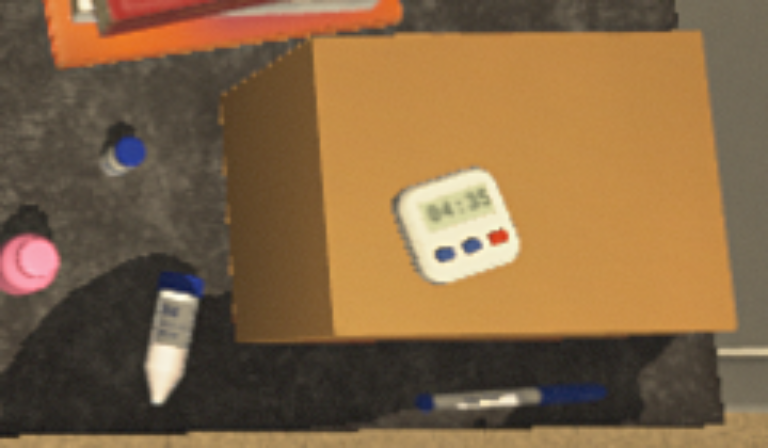

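View pics/sceneR.png

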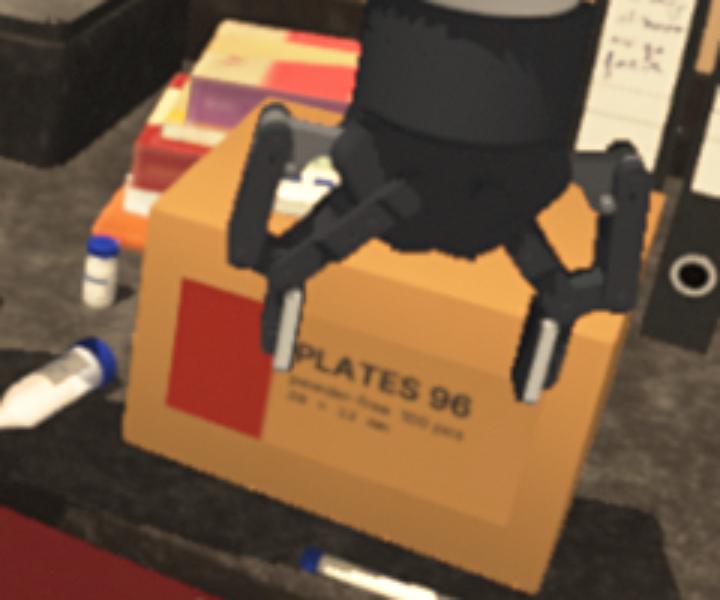

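Box face at y≈-0.39, about 0.16 m high. So for vial_small I'll put the jaws along world x, with the wrist camera towards +y. Moving around the box.

```bash
python3 -m crank '[[1,30,40,10,10],[1,30,45,10,10],[1,30,45,0,10],[1,30,45,0,10],[1,35,45,0,10]]' 40
```

```text
clock: 1.02
tcp_pos: [0.3768, -0.3631, 0.2515]
ee_rot: [0.538, 1.57, -1.364]
wrist_force: [1.2, -0.5, -0.3]
opening: 0.0854
```

```bash
python3 -m crank '[[1,30,40,0,10],[1,50,21,0,9],[1,50,0,-20,0],[1,50,0,-30,0],[1,20,0,-20,0]]'; python3 -m crank '[[1,0,0,0,0]]'
cat > look.py <<'E'
import sys
from h import *
n=sys.argv[1]; o=readout.get_obs(); d=get_image("wrist")
cv2.imwrite(f"pics/{n}.png",d["image"][:,:,::-1]); np.save(f"/tmp/{n}.npy",np.array([o["tcp_pos"],o["ee_rot"]]))
print(o["clock"],np.round(o["tcp_pos"],4),np.round(np.degrees(np.arctan2(*Ro.from_euler('xyz',o["ee_rot"]).as_matrix()[[1,0],1])),1))
E
python3 look.py w1
```

```text
clock: 1.65
tcp_pos: [0.5781, -0.3024, 0.1793]
ee_rot: [-2.65, 1.569, 2.06]
wrist_force: [-0.4, -0.5, -0.0]
opening: 0.0857
clock: 1.78
tcp_pos: [0.5766, -0.3025, 0.1791]
ee_rot: [-2.263, 1.568, 2.446]
wrist_force: [-0.4, 0.3, -0.6]
opening: 0.0856
1.775 [ 0.5766 -0.3025  0.1791] -0.2
```

View pics/w1.png

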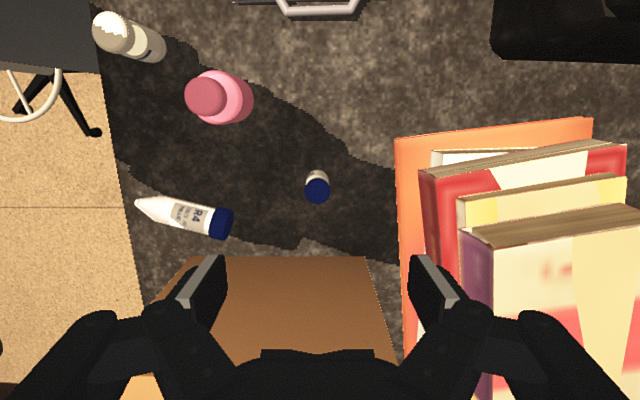

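Wrist view: vial_small's blue cap is at (317,188), upright, with tube_b (185,215) and pink (215,97) to the left and the box edge below. Casting that pixel.

```bash
cat >> h.py <<'E'
def wcam(n):
    a=np.load(f"/tmp/{n}.npy"); return cam(get_image("wrist"),{"tcp_pos":a[0],"ee_rot":a[1]})
E
python3 - <<'E'
from h import *
c=wcam("w1"); 
im=cv2.imread("pics/w1.png"); hsv=cv2.cvtColor(im,cv2.COLOR_BGR2HSV)
m=cv2.inRange(hsv,(105,120,50),(130,255,255)); m[:150]=0;m[230:]=0;m[:,:280]=0;m[:,360:]=0
ys,xs=np.nonzero(m);print(xs.min(),xs.max(),ys.min(),ys.max(),xs.mean(),ys.mean())
t=cam(get_image("top"))
p=(xs.mean(),ys.mean()); print(plane(c,p,.05),plane(c,p,.045))
X,e=tri([ray(c,p),ray(t,(180+697.5/2.9-.5,145+108.5/2.9-.5))]);print(X,e)
print(plane(c,((xs.min()+xs.max())/2,ys.max()-10),.05))
E
```

```text
305 329 179 203 316.9792960662526 190.879917184265
[ 0.57667302 -0.30130269  0.05      ] [ 0.57665715 -0.30263219  0.045     ]
[ 0.57663181 -0.30305004  0.04390749] [np.float64(0.00012497714855055136), np.float64(0.0001249771485505811)]
[ 0.57668678 -0.30328092  0.05      ]
```

```bash
python3 -m crank '[[1,0,0,-50,0],[1,0,0,-50,0],[1,0,0,-40,0],[1,0,0,-21,0],[1,0,0,0,0]]'; python3 -m crank '[[-1,0,0,0,0],[-1,0,0,0,0],[-1,0,0,0,0],[-1,0,0,0,0],[-1,0,0,0,0]]' 40;python3 -m crank '[[-1,0,0,0,0],[-1,0,0,0,0]]'
```

```text
clock: 2.55
tcp_pos: [0.5758, -0.3037, 0.0203]
ee_rot: [-1.775, 1.57, 2.932]
wrist_force: [0.3, -0.2, 0.8]
opening: 0.0857
clock: 3.18
tcp_pos: [0.5765, -0.3037, 0.0209]
ee_rot: [0.851, 1.57, -0.725]
wrist_force: [-1.5, -0.3, 7.4]
opening: 0.0211
clock: 3.42
tcp_pos: [0.5765, -0.3037, 0.0209]
ee_rot: [0.826, 1.57, -0.75]
wrist_force: [-0.8, 0.6, 7.1]
opening: 0.0212
```

```bash
python3 -m crank '[[-1,0,0,20,0],[-1,0,0,20,0],[-1,0,0,0,0]]'; python3 look.py w2
```

```text
clock: 3.8
tcp_pos: [0.5774, -0.3041, 0.0631]
ee_rot: [1.065, 1.567, -0.511]
wrist_force: [-0.0, -0.3, 0.2]
opening: 0.0212
3.8 [ 0.5774 -0.3041  0.0631] -0.3
```

View pics/w2.png

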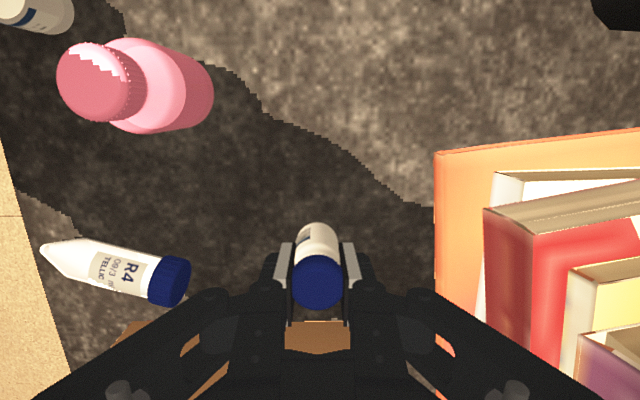

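Gripped: vial_small stands upright between the pads, cap at (317,282). Carrying it to the small cup.

```bash
python3 -m crank '[[-1,0,0,50,0],[-1,-7,40,40,0],[-1,-10,55,0,0],[-1,-10,55,0,0],[-1,-10,30,0,0]]'; python3 -m crank '[[-1,0,0,0,0]]'; python3 look.py w3
```

```text
clock: 4.47
tcp_pos: [0.5386, -0.1206, 0.1503]
ee_rot: [-2.533, 1.57, 2.177]
wrist_force: [0.1, -0.2, 0.4]
opening: 0.0207
clock: 4.6
tcp_pos: [0.5387, -0.1211, 0.1504]
ee_rot: [-2.124, 1.57, 2.587]
wrist_force: [0.6, -1.0, 0.2]
opening: 0.0213
4.6 [ 0.5387 -0.1211  0.1504] -0.1
```

View pics/w3.png

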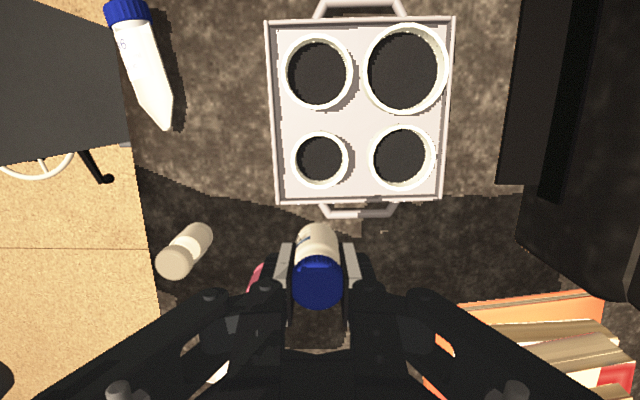

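Wrist view shows all four cups: small (321,159), mid (403,158), mid (319,73), large (406,70). I'll fit ellipses to the openings, and measure the vial_slim cap at (172,262) too.

```bash
python3 - <<'E'
from h import *
c=wcam("w3"); t=cam(get_image("top"))
def holes(fn,roi,thr):
    g=cv2.cvtColor(cv2.imread(fn),cv2.COLOR_BGR2GRAY); x0,y0,x1,y1=roi
    m=(g[y0:y1,x0:x1]<thr).astype(np.uint8)
    cs,_=cv2.findContours(m,cv2.RETR_LIST,cv2.CHAIN_APPROX_NONE); out=[]
    for q in cs:
        a=cv2.contourArea(q)
        if len(q)>20 and a>150:
            (cx,cy),(w,h),an=cv2.fitEllipse(cv2.convexHull(q))
            if .75<w/h and a>.7*np.pi*w*h/4: out.append((cx+x0,cy+y0,w,h))
    return out
W=holes("pics/w3.png",(268,18,452,200),130); T=holes("pics/top0.png",(286,155,356,220),100)
print(W);print(T)
for a in W:
    p=plane(c,a[:2],.025); print(np.round(a,1),np.round(p*1000,1))
    for b in T:
        q=plane(t,b[:2],.025)
        if np.linalg.norm(p-q)<.02:
            X,e=tri([ray(c,a[:2]),ray(t,b[:2])]);print("   tri",np.round(X*1000,1),np.round(e[0]*1000,2),np.round(q*1000,1))
E
```

```text
Traceback (most recent call last):
cv2.error: OpenCV(4.12.0) /io/opencv/modules/imgproc/src/shapedescr.cpp:361: error: (-201:Incorrect size of input array) There should be at least 5 points to fit the ellipse in function 'fitEllipseNoDirect'
```

```bash
cat >> h.py <<'E'
def holes(fn,roi,thr):
    g=cv2.cvtColor(cv2.imread(fn),cv2.COLOR_BGR2GRAY); x0,y0,x1,y1=roi
    m=(g[y0:y1,x0:x1]<thr).astype(np.uint8)
    cs,_=cv2.findContours(m,cv2.RETR_LIST,cv2.CHAIN_APPROX_NONE); out=[]
    for q in cs:
        a=cv2.contourArea(q)
        if len(q)>20 and a>150:
            q=cv2.convexHull(q)
            if len(q)<6: continue
            (cx,cy),(w,h),an=cv2.fitEllipse(q)
            if .75<w/h and a>.7*np.pi*w*h/4: out.append((cx+x0,cy+y0,w,h))
    return out
E
python3 - <<'E'
from h import *
c=wcam("w3"); t=cam(get_image("top"))
W=holes("pics/w3.png",(268,18,452,200),130); T=holes("pics/top0.png",(286,155,356,220),100)
for a in W:
    p=plane(c,a[:2],.025); print(np.round(a,1),np.round(p*1000,1))
    for b in T:
        q=plane(t,b[:2],.025)
        if np.linalg.norm(p-q)<.02:
            X,e=tri([ray(c,a[:2]),ray(t,b[:2])]);print("   tri",np.round(X*1000,1),np.round(e[0]*1000,2),np.round(q*1000,1))
E
```

```text
[318.5 157.9  44.1  46.1] [540.4 -89.8  25. ]
   tri [540.8 -92.9   8.8] 0.65 [538.9 -92.4  25. ]
[398.6 155.7  48.8  56.3] [609.4 -87.8  25. ]
   tri [ 6.161e+02 -9.160e+01 -4.000e-01] 0.09 [610.3 -90.1  25. ]
[316.1  72.9  58.7  62.9] [538.4 -21.2  25. ]
   tri [538.3 -20.5  15.9] 0.19 [536.9 -20.8  25. ]
[401.7  69.7  69.4  78. ] [607.1 -18.5  25. ]
   tri [609.2 -18.   18.4] 0.51 [608.3 -18.3  25. ]
```

```bash
python3 -m crank '[[-1,2,28,0,0],[-1,0,0,-40,0],[-1,0,0,-40,0],[-1,0,0,-20,0],[-1,0,0,0,0]]';python3 -m crank '[[-1,0,0,-17,0],[-1,0,0,0,0]]'; python3 look.py w4
```

```text
clock: 5.48
tcp_pos: [0.5408, -0.0957, 0.0495]
ee_rot: [-1.806, 1.569, 2.901]
wrist_force: [-0.8, -0.5, -0.6]
opening: 0.0213
clock: 5.72
tcp_pos: [0.541, -0.0956, 0.0329]
ee_rot: [-1.474, 1.57, -3.05]
wrist_force: [-1.5, -1.0, 0.3]
opening: 0.0208
5.725 [ 0.541  -0.0956  0.0329] -0.3
```

View pics/w4.png

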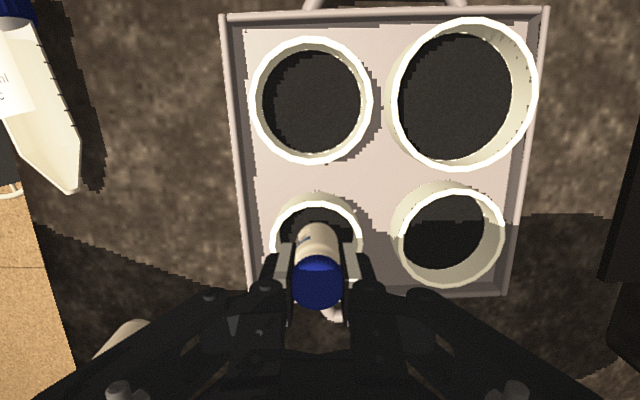

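Vial_small is inside the small cup (rim at (317,235)). Lowering the last few mm and releasing.

```bash
python3 -m crank '[[-1,0,0,-2,0],[-1,0,0,-1,0],[-1,0,0,0,0]]';python3 -m crank '[[0.1,0,0,0,0],[0.1,0,0,0,0],[0.1,0,0,0,0],[0.1,0,0,0,0]]';python3 -m crank '[[0.1,0,0,25,0],[0.1,0,0,40,0],[0.6,0,0,50,10],[1,-10,-10,20,10],[1,0,0,0,0]]'; python3 look.py w5
```

```text
clock: 6.15
tcp_pos: [0.5413, -0.0955, 0.0304]
ee_rot: [0.587, 1.571, -0.988]
wrist_force: [-0.1, 0.3, 0.3]
opening: 0.0211
clock: 6.65
tcp_pos: [0.5412, -0.0955, 0.0303]
ee_rot: [-1.034, 1.571, -2.61]
wrist_force: [0.5, 1.0, -0.9]
opening: 0.0474
clock: 7.28
tcp_pos: [0.5314, -0.1065, 0.1665]
ee_rot: [0.713, 1.568, -0.514]
wrist_force: [0.5, -0.1, -0.8]
opening: 0.0853
7.275 [ 0.5314 -0.1065  0.1665] 19.7
```

View pics/w5.png

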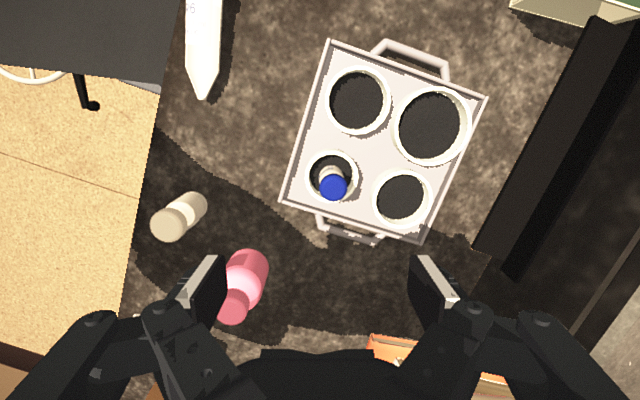

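Vial_small stands upright in its cup (cap at (333,182)). Next vial_slim, with the jaws at about 55° to stay clear of pink.

```bash
python3 -m crank '[[1,-35,-20,0,9],[1,-35,-20,0,9],[1,-35,-20,0,9],[1,-8,-5,0,8],[1,0,0,0,0]]'; python3 look.py w6
```

```text
clock: 7.95
tcp_pos: [0.4178, -0.1706, 0.1646]
ee_rot: [-3.135, 1.57, 2.528]
wrist_force: [0.2, 1.0, 0.2]
opening: 0.0851
7.95 [ 0.4178 -0.1706  0.1646] 54.5
```

View pics/w6.png

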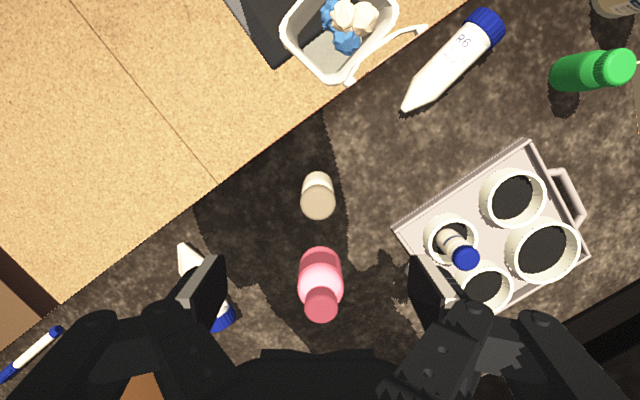

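vial_slim's cap face is at about (318,202), with pink right below it at (320,290).

```bash
python3 - <<'E'
from h import *
c=wcam("w6"); t=cam(get_image("top"))
im=cv2.imread("pics/w6.png"); cv2.imwrite("pics/w6c.png",cv2.resize(im[160:235,270:370],None,fx=6,fy=6,interpolation=cv2.INTER_CUBIC))
for p in [(318,199),(318,202),(318,205)]: print(p,plane(c,p,.068))
X,e=tri([ray(c,(318,202)),ray(t,(180+551.5/2.9-.5,145+299.5/2.9-.5))]);print(X,e)
E
```

```text
(318, 199) [ 0.41568864 -0.16826696  0.068     ]
(318, 202) [ 0.41772905 -0.16971758  0.068     ]
(318, 205) [ 0.41978139 -0.1711767   0.068     ]
[ 0.41741035 -0.16945911  0.06927955] [np.float64(3.464371737508099e-05), np.float64(3.464371737513834e-05)]
```

View pics/w6c.png

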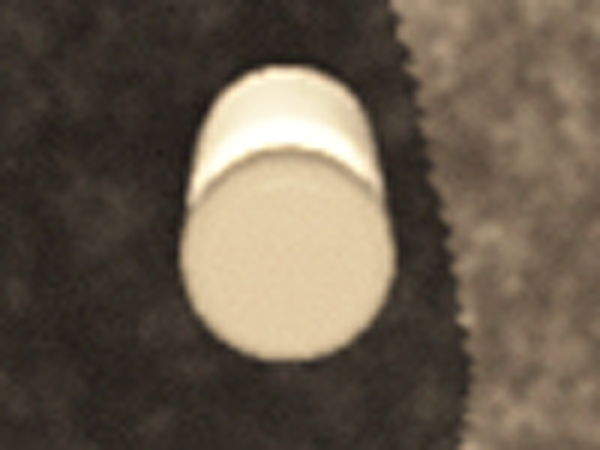

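Cap centre (318,202.5) → (418,-170), height 69 mm. The tool is aligned, so I descend and grip.

```bash
python3 -m crank '[[1,0,0,-50,0],[1,0,0,-50,0],[1,0,0,-30,0],[1,0,0,-14,0],[1,0,0,0,0]]'; python3 -m crank '[[-1,0,0,0,0],[-1,0,0,0,0],[-1,0,0,0,0],[-1,0,0,0,0],[-1,0,0,0,0]]' 40;python3 -m crank '[[-1,0,0,0,0]]'; python3 -m crank '[[-1,0,0,20,0],[-1,0,0,20,0],[-1,0,0,0,0]]'; python3 look.py w7
```

```text
clock: 8.72
tcp_pos: [0.4184, -0.17, 0.021]
ee_rot: [-3.107, 1.57, 2.56]
wrist_force: [-0.3, -0.3, 0.1]
opening: 0.0856
clock: 9.35
tcp_pos: [0.4185, -0.1709, 0.0219]
ee_rot: [-0.339, 1.57, -0.955]
wrist_force: [-2.5, -0.6, 12.7]
opening: 0.027
clock: 9.48
tcp_pos: [0.4185, -0.1709, 0.0219]
ee_rot: [-0.316, 1.57, -0.932]
wrist_force: [-2.6, -0.1, 12.4]
opening: 0.0271
clock: 9.85
tcp_pos: [0.4189, -0.171, 0.0623]
ee_rot: [0.015, 1.568, -0.601]
wrist_force: [-0.6, 0.4, -0.8]
opening: 0.0274
9.85 [ 0.4189 -0.171   0.0623] 54.7
```

View pics/w7.png

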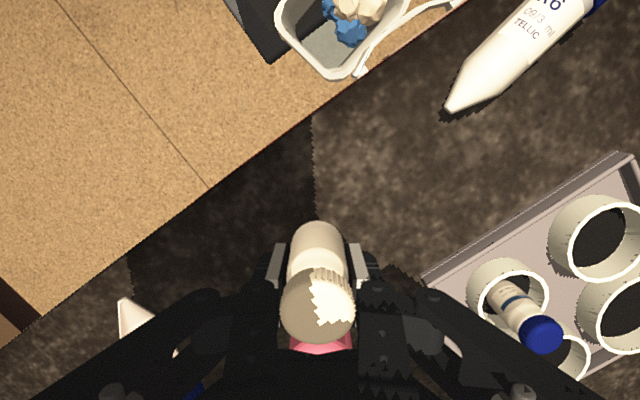

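```bash
python3 -m crank '[[-1,0,0,50,0],[-1,40,17,50,0],[-1,50,20,0,0],[-1,50,20,0,0],[-1,35,16,0,0]]'; python3 -m crank '[[-1,17,6,0,0],[-1,0,0,0,0]]'; python3 look.py w8
```

```text
clock: 10.52
tcp_pos: [0.5925, -0.0975, 0.1572]
ee_rot: [-2.785, 1.57, 2.883]
wrist_force: [-0.1, 0.3, -0.6]
opening: 0.027
clock: 10.78
tcp_pos: [0.6082, -0.0916, 0.157]
ee_rot: [-3.032, 1.569, 2.637]
wrist_force: [-1.0, -0.2, -0.1]
opening: 0.0271
10.775 [ 0.6082 -0.0916  0.157 ] 54.8
```

View pics/w8.png

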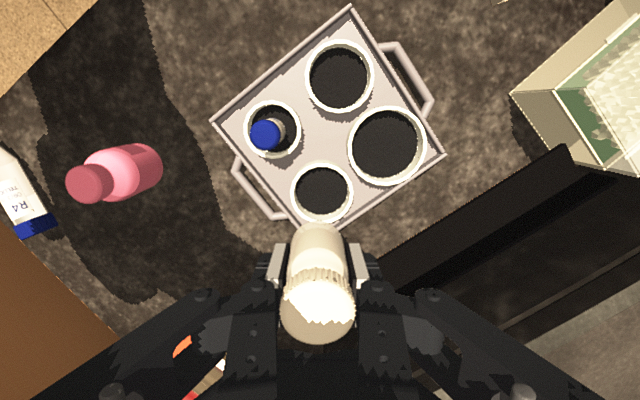

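```bash
python3 - <<'E'
from h import *
c=wcam("w8")
for n,p in {'mTR':(322,193),'mBL':(340,76),'L':(387,147),'S':(271,131)}.items(): print(n,plane(c,p,.025))
for a in holes("pics/w8.png",(225,20,440,222),130): print(np.round(a,1),np.round(plane(c,a[:2],.025),4),np.round(plane(c,a[:2],.009),4))
print(plane(wcam("w7"),(318,308),.062+.046))
E
```

```text
mTR [ 0.61209975 -0.08898649  0.025     ]
mBL [ 0.53862609 -0.01962713  0.025     ]
L [ 0.61061255 -0.01854607  0.025     ]
S [ 0.541284   -0.09323399  0.025     ]
[321.  190.2  46.9  52.4] [ 0.6094 -0.0882  0.025 ] [ 0.613  -0.0905  0.009 ]
[384.4 143.7  63.2  69.6] [ 0.6069 -0.019   0.025 ] [ 0.6103 -0.0172  0.009 ]
[272.1 128.9  47.7  48.8] [ 0.5404 -0.0914  0.025 ] [ 0.5399 -0.0938  0.009 ]
[337.9  77.1  58.   61.2] [ 0.5383 -0.0215  0.025 ] [ 0.5378 -0.0199  0.009 ]
[ 0.4157672  -0.16847509  0.108     ]
```

```bash
python3 -m crank '[[-1,3,1,0,0],[-1,0,0,-50,0],[-1,0,0,-40,0],[-1,0,0,-10,0],[-1,0,0,0,0]]';python3 -m crank '[[-1,0,0,-15,0],[-1,0,0,-7,0],[-1,0,0,0,0]]'; python3 look.py w9
```

```text
clock: 11.55
tcp_pos: [0.6112, -0.0916, 0.059]
ee_rot: [0.189, 1.571, -0.427]
wrist_force: [-0.4, -0.2, 0.2]
opening: 0.0271
clock: 11.92
tcp_pos: [0.6108, -0.0915, 0.0361]
ee_rot: [-2.482, 1.57, -3.098]
wrist_force: [0.6, -0.1, -0.6]
opening: 0.0269
11.925 [ 0.6108 -0.0915  0.0361] 54.7
```

View pics/w9.png

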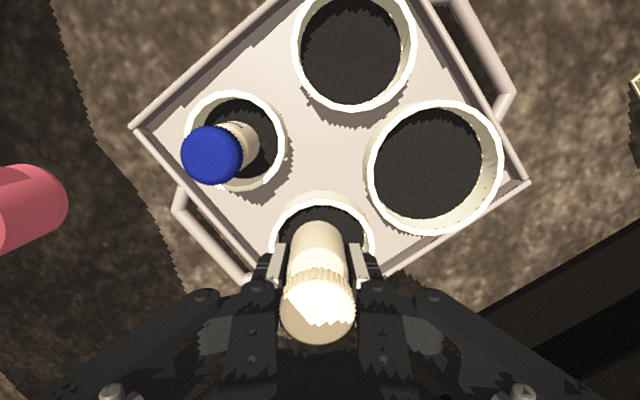

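vial_slim is inside the mid cup (rim arc around (322,220)). Lower 5 mm, then release.

```bash
python3 -m crank '[[-1,0,0,-3,0],[-1,0,0,-2,0],[-1,0,0,0,0]]';python3 -m crank '[[0.2,0,0,0,0],[0.2,0,0,0,0],[0.2,0,0,0,0],[0.2,0,0,0,0]]';python3 -m crank '[[0.2,0,0,25,0],[0.2,0,0,40,0],[0.6,0,0,50,-10],[1,-20,20,20,-10],[1,0,0,0,0]]'; python3 look.py w10
```

```text
clock: 12.35
tcp_pos: [0.6109, -0.0915, 0.0313]
ee_rot: [-1.927, 1.571, -2.543]
wrist_force: [0.6, -0.2, -0.1]
opening: 0.0272
clock: 12.85
tcp_pos: [0.611, -0.0915, 0.0315]
ee_rot: [-0.96, 1.571, -1.575]
wrist_force: [-1.1, -1.3, 0.9]
opening: 0.0513
clock: 13.48
tcp_pos: [0.591, -0.0701, 0.1684]
ee_rot: [0.619, 1.568, -0.346]
wrist_force: [0.2, 0.3, -0.1]
opening: 0.0853
13.475 [ 0.591  -0.0701  0.1684] 34.7
```

View pics/w10.png

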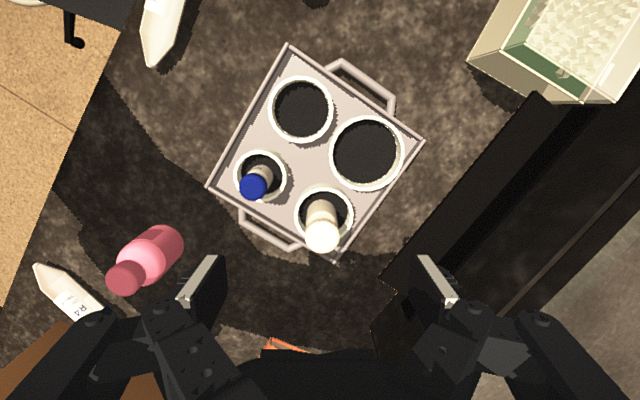

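Slim stands in its cup (323,225). Next vial_squat, going round in front of the rack.

```bash
python3 -m crank '[[1,-45,30,10,0],[1,-45,35,10,-5],[1,-45,40,0,-5],[1,-45,45,0,-5],[1,-5,50,0,-5]]'; python3 -m crank '[[1,-5,50,0,0],[1,0,50,0,0],[1,0,10,0,0],[1,0,0,0,0]]'; python3 look.py w11
```

```text
clock: 14.15
tcp_pos: [0.4049, 0.1276, 0.1861]
ee_rot: [-0.498, 1.569, -1.814]
wrist_force: [2.2, 0.4, -0.2]
opening: 0.0851
clock: 14.65
tcp_pos: [0.4018, 0.2375, 0.1858]
ee_rot: [-1.746, 1.569, -3.058]
wrist_force: [-0.6, -0.9, 0.2]
opening: 0.0852
14.65 [0.4018 0.2375 0.1858] 14.8
```

View pics/w11.png

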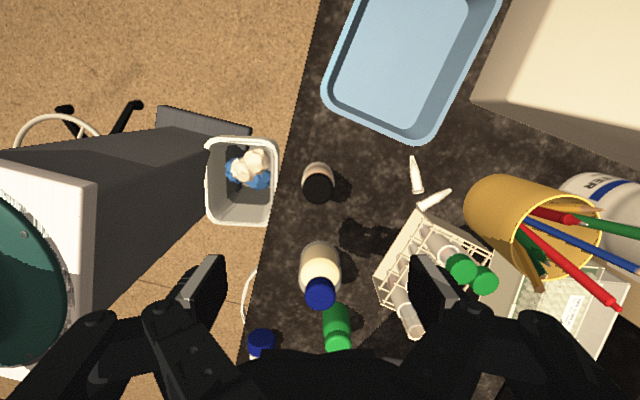

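Black-cap vial_squat at (318,188), bottle_large at (320,290), rack to the right. Measuring.

```bash
python3 - <<'E'
from h import *
c=wcam("w11"); t=cam(get_image("top"))
im=cv2.imread("pics/w11.png"); cv2.imwrite("pics/w11c.png",cv2.resize(im[150:320,280:380],None,fx=3.5,fy=3.5,interpolation=cv2.INTER_CUBIC))
print("rack",plane(c,(374,278),0.),plane(c,(374,268),.03),plane(c,(417,212),.03),"tray",plane(c,(415,145),.04),plane(c,(325,90),.04))
for p in [(318,186),(318,189)]: print(p,plane(c,p,.062))
X,e=tri([ray(c,(318,188)),ray(t,(180+42.5/2.9-.5,145+329.5/2.9-.5))]);print(X,e)
X,e=tri([ray(c,(320,295)),ray(t,(180+152.5/2.9-.5,145+294.5/2.9-.5))]);print(X,e)
E
```

```text
rack [0.4987633 0.1374028 0.       ] [0.48441177 0.16467288 0.03      ] [0.5070091  0.23627326 0.03      ] tray [0.47859288 0.29954832 0.04      ] [0.38606215 0.3242524  0.04      ]
(318, 186) [0.40099532 0.2443686  0.062     ]
(318, 189) [0.4016968  0.24173863 0.062     ]
[0.40139416 0.24072683 0.05469587] [np.float64(0.0005680403637384449), np.float64(0.00056804036373837)]
[0.42761061 0.14828244 0.07803798] [np.float64(0.0008830942371021682), np.float64(0.0008830942371020731)]
```

View pics/w11c.png

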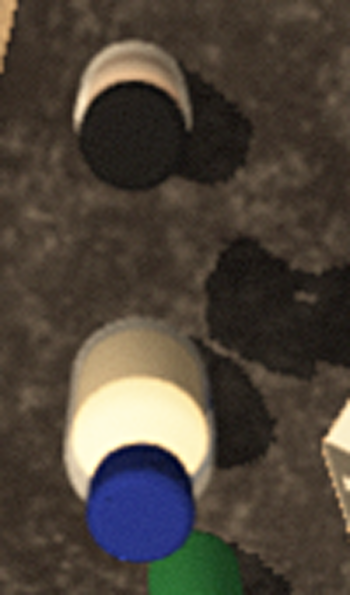

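```bash
python3 -m crank '[[1,0,3,-50,0],[1,0,0,-50,0],[1,0,0,-45,0],[1,0,0,-24,0],[1,0,0,0,0]]'; python3 -m crank '[[-1,0,0,0,0],[-1,0,0,0,0],[-1,0,0,0,0],[-1,0,0,0,0],[-1,0,0,0,0]]' 40;python3 -m crank '[[-1,0,0,0,0]]'; python3 -m crank '[[-1,0,0,20,0],[-1,0,0,20,0],[-1,0,0,0,0]]'; python3 look.py w12
```

```text
clock: 15.42
tcp_pos: [0.4012, 0.2394, 0.0164]
ee_rot: [-1.27, 1.568, -2.585]
wrist_force: [0.4, -0.2, 0.3]
opening: 0.0855
clock: 16.05
tcp_pos: [0.4023, 0.2407, 0.0183]
ee_rot: [1.236, 1.569, -0.078]
wrist_force: [-1.9, -2.6, 15.2]
opening: 0.0297
clock: 16.18
tcp_pos: [0.4023, 0.2407, 0.0183]
ee_rot: [1.232, 1.569, -0.081]
wrist_force: [-1.2, -3.3, 16.3]
opening: 0.0296
clock: 16.55
tcp_pos: [0.4026, 0.2409, 0.0586]
ee_rot: [1.632, 1.568, 0.318]
wrist_force: [0.3, 0.2, -1.2]
opening: 0.0296
16.55 [0.4026 0.2409 0.0586] 14.7
```

View pics/w12.png

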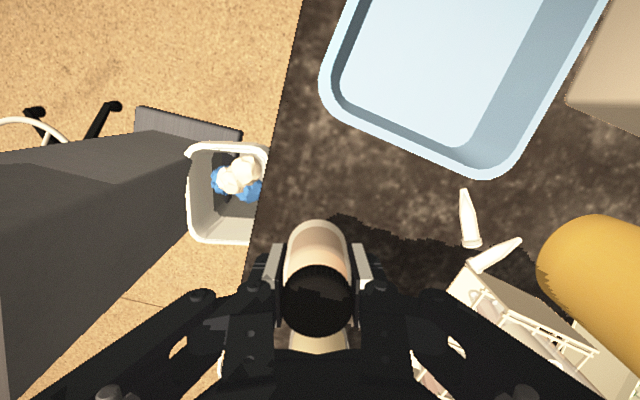

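vial_squat held upright. Carry it to the other mid cup at (538.5,-20).

```bash
python3 -m crank '[[-1,0,0,60,0],[-1,0,-20,55,5],[-1,0,-50,0,5],[-1,5,-55,0,5],[-1,15,-50,0,5]]'; python3 -m crank '[[-1,45,-45,0,5],[-1,45,-30,0,5],[-1,22,-8,-10,0],[-1,0,0,0,0]]'; python3 look.py w13
```

```text
clock: 17.23
tcp_pos: [0.4213, 0.0636, 0.1721]
ee_rot: [-0.797, 1.57, -1.759]
wrist_force: [1.3, 0.0, -0.3]
opening: 0.03
clock: 17.73
tcp_pos: [0.5332, -0.0172, 0.1606]
ee_rot: [-2.752, 1.568, 2.74]
wrist_force: [-0.3, 0.2, 0.1]
opening: 0.0296
17.725 [ 0.5332 -0.0172  0.1606] 44.6
```

View pics/w13.png

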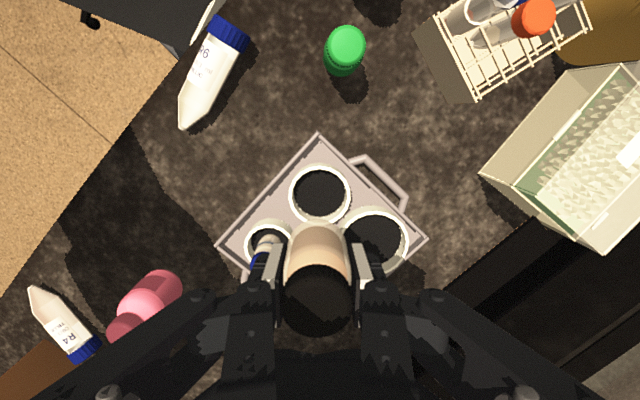

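```bash
python3 - <<'E'
from h import *
c=wcam("w13")
print(plane(c,(321,193.5),.025))
for a in holes("pics/w13.png",(220,140,425,235),130): print(np.round(a,1),np.round(plane(c,a[:2],.025),4))
E
python3 -m crank '[[-1,5,-3,0,0],[-1,0,0,-50,0],[-1,0,0,-40,0],[-1,0,0,-15,0],[-1,0,0,0,0]]';python3 -m crank '[[-1,0,0,-15,0],[-1,0,0,-8,0],[-1,0,0,0,0]]'; python3 look.py w14
```

```text
[ 0.53789408 -0.01687716  0.025     ]
[318.6 192.8  46.3  52.4] [ 0.5359 -0.0179  0.025 ]
clock: 18.45
tcp_pos: [0.538, -0.0193, 0.0576]
ee_rot: [-2.333, 1.57, -3.122]
wrist_force: [0.3, -0.1, -0.1]
opening: 0.0295
clock: 18.82
tcp_pos: [0.5378, -0.0195, 0.0341]
ee_rot: [-2.199, 1.57, -2.989]
wrist_force: [-0.0, 0.3, -0.4]
opening: 0.0298
18.825 [ 0.5378 -0.0195  0.0341] 44.7
```

View pics/w14.png

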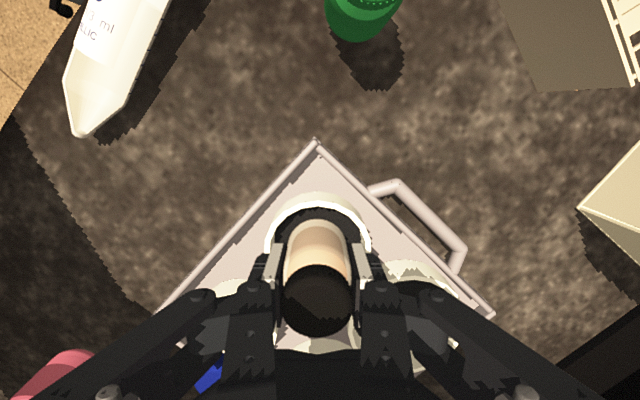

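```bash
python3 -m crank '[[-1,0,0,-4,0],[-1,0,0,-2,0],[-1,0,0,0,0]]';python3 -m crank '[[0.25,0,0,0,0],[0.25,0,0,0,0],[0.25,0,0,0,0],[0.25,0,0,0,0]]';python3 -m crank '[[0.25,0,0,25,0],[0.25,0,0,40,0],[0.6,0,0,50,0],[1,-30,10,30,0],[1,0,0,0,0]]'; python3 look.py w15
```

```text
clock: 19.25
tcp_pos: [0.5379, -0.0195, 0.0283]
ee_rot: [-2.133, 1.571, -2.923]
wrist_force: [0.2, -0.4, -0.2]
opening: 0.03
clock: 19.75
tcp_pos: [0.538, -0.0195, 0.0284]
ee_rot: [-1.014, 1.571, -1.804]
wrist_force: [0.2, 0.2, -0.3]
opening: 0.0532
clock: 20.38
tcp_pos: [0.5076, -0.009, 0.1755]
ee_rot: [0.269, 1.567, -0.52]
wrist_force: [-0.0, -0.1, 0.2]
opening: 0.0854
20.375 [ 0.5076 -0.009   0.1755] 44.8
```

View pics/w15.png

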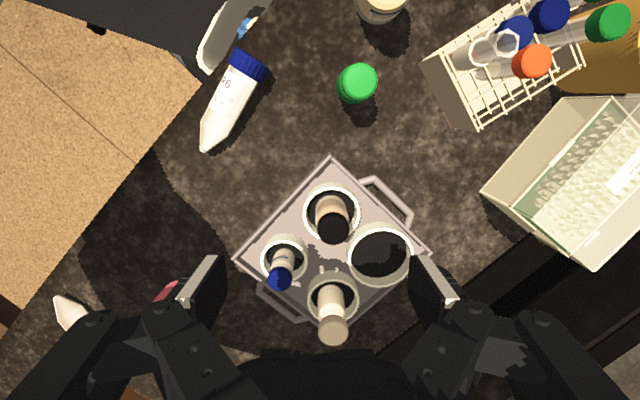

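All three are in (squat at (333,222), small (283,270), slim (333,320)). Next bottle_large, jaws at about 60°.

```bash
python3 -m crank '[[1,-30,40,10,5],[1,-30,45,0,5],[1,-20,45,0,5],[1,0,26,0,0],[1,0,0,0,0]]'; python3 look.py w16
```

```text
clock: 21.05
tcp_pos: [0.4279, 0.1481, 0.183]
ee_rot: [2.731, 1.57, 2.206]
wrist_force: [0.5, -0.1, -0.1]
opening: 0.0854
21.05 [0.4279 0.1481 0.183 ] 59.9
```

View pics/w16.png

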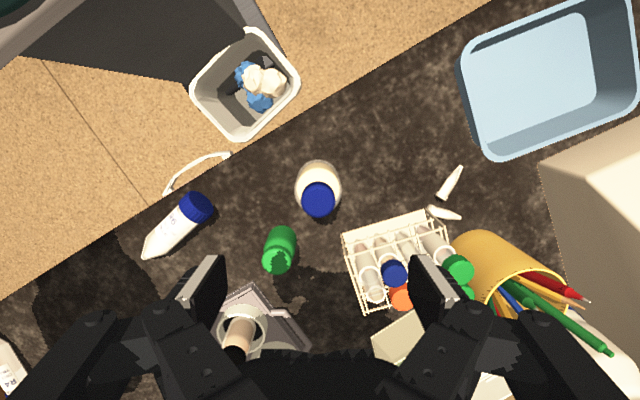

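```bash
python3 - <<'E'
from h import *
c=wcam("w16"); t=cam(get_image("top"))
im=cv2.imread("pics/w16.png"); hsv=cv2.cvtColor(im,cv2.COLOR_BGR2HSV)
m=cv2.inRange(hsv,(105,120,50),(130,255,255)); m[:170]=0;m[230:]=0;m[:,:290]=0;m[:,:290]=0;m[:,350:]=0
ys,xs=np.nonzero(m);print(xs.min(),xs.max(),ys.min(),ys.max(),xs.mean(),ys.mean())
p=((xs.min()+xs.max())/2,ys.mean());q=(180+152.5/2.9-.5,145+294.5/2.9-.5)
print(plane(c,p,.085),plane(t,q,.085)); print(tri([ray(c,p),ray(t,q)]),tri([ray(c,p),ray(wcam("w11"),(320,294.3))]))
print('rack',plane(c,(342,238),.03),plane(c,(350,262),0),plane(c,(342,238),.06))
print('rack tri',tri([ray(c,(342,237)),ray(wcam("w11"),(374,268))]))
E
```

```text
302 334 182 217 317.75 199.74141630901286
[0.42648905 0.14966076 0.085     ] [0.42660632 0.14660767 0.085     ]
(array([0.42737705, 0.14836385, 0.07895518]), [np.float64(0.0007864187078114747), np.float64(0.0007864187078114476)]) (array([0.42818377, 0.14860755, 0.07744586]), [np.float64(0.00025602640021779404), np.float64(0.0002560264002177714)])
rack [0.48856651 0.14246117 0.03      ] [0.53239671 0.13169061 0.        ] [0.47592854 0.1467553  0.06      ]
rack tri (array([ 0.50676587,  0.13614045, -0.02567673]), [np.float64(0.0038618578005886394), np.float64(0.003861857800588697)])
```

bottle_large's cap is at (318,200), centre (427.5,148.4). Turning 15° more for rack clearance and descending in two stages.

```bash
python3 -m crank '[[1,0,0,0,8],[1,0,0,-40,7],[1,0,0,-40,0],[1,0,0,-20,0],[1,0,0,0,0]]'; python3 look.py w17
```

```text
clock: 21.92
tcp_pos: [0.4273, 0.1459, 0.0825]
ee_rot: [-2.758, 1.568, -3.025]
wrist_force: [-1.0, 0.6, 0.8]
opening: 0.0854
21.925 [0.4273 0.1459 0.0825] 74.7
```

View pics/w17.png

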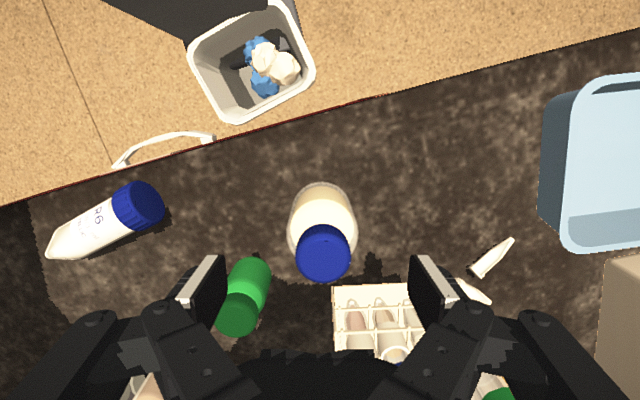

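```bash
python3 -m crank '[[1,0,2,-30,0],[1,0,0,-20,0],[1,0,0,-14,0],[1,0,0,0,0]]'; python3 -m crank '[[-1,0,0,0,0],[-1,0,0,0,0],[-1,0,0,0,0],[-1,0,0,0,0],[-1,0,0,0,0]]' 40;python3 -m crank '[[-1,0,0,20,0],[-1,0,0,20,0],[-1,0,0,0,0]]'; python3 look.py w18
```

```text
clock: 22.48
tcp_pos: [0.4281, 0.1485, 0.0196]
ee_rot: [-1.988, 1.571, -2.255]
wrist_force: [0.5, 0.1, 0.3]
opening: 0.0852
clock: 23.1
tcp_pos: [0.4284, 0.1485, 0.0202]
ee_rot: [-0.082, 1.57, -0.349]
wrist_force: [-2.9, -2.5, 14.5]
opening: 0.0421
clock: 23.48
tcp_pos: [0.4287, 0.1485, 0.0605]
ee_rot: [0.31, 1.568, 0.043]
wrist_force: [0.0, -0.6, -1.8]
opening: 0.042
23.475 [0.4287 0.1485 0.0605] 74.7
```

View pics/w18.png

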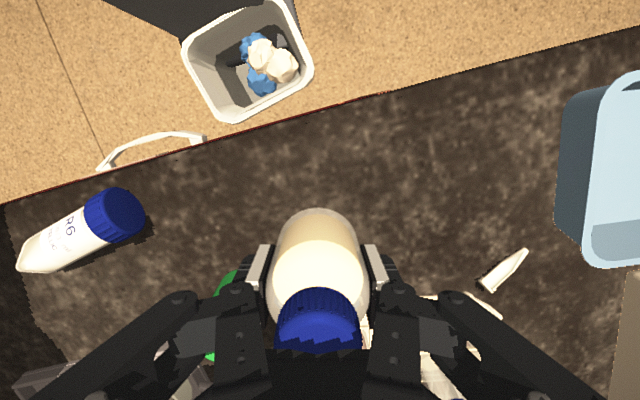

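bottle_large held upright. Carry it to the large cup (610,-18), turning the jaws back to 45°.

```bash
python3 -m crank '[[-1,0,0,60,0],[-1,0,-20,55,0],[-1,5,-50,0,-8],[-1,20,-50,0,-8],[-1,45,-30,0,-8]]'; python3 -m crank '[[-1,45,-15,0,-6],[-1,45,0,0,0],[-1,20,0,-10,0],[-1,0,0,0,0]]'; python3 look.py w19
```

```text
clock: 24.15
tcp_pos: [0.4978, -0.0047, 0.174]
ee_rot: [-1.112, 1.568, -1.805]
wrist_force: [0.5, 0.8, -0.2]
opening: 0.0417
clock: 24.65
tcp_pos: [0.6081, -0.0163, 0.1622]
ee_rot: [-2.584, 1.568, 2.909]
wrist_force: [0.7, -0.0, -1.2]
opening: 0.042
24.65 [ 0.6081 -0.0163  0.1622] 44.7
```

View pics/w19.png

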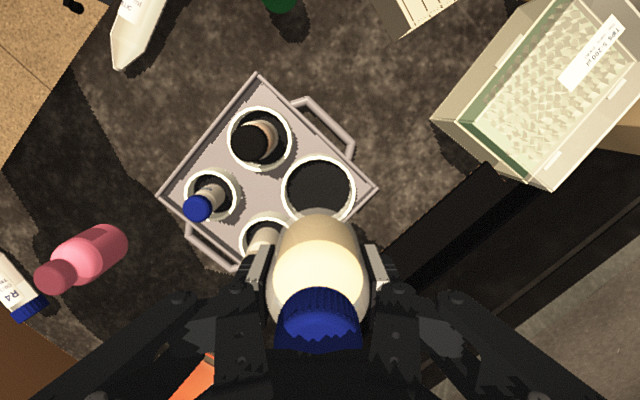

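```bash
python3 - <<'E'
from h import *
c=wcam("w19"); print(plane(c,(318.5,191),.025))
E
python3 -m crank '[[-1,2,-2,0,0],[-1,0,0,-50,0],[-1,0,0,-35,0],[-1,0,0,-15,0],[-1,0,0,0,0]]'; python3 look.py w20
```

```text
[ 0.60973196 -0.01630433  0.025     ]
clock: 25.38
tcp_pos: [0.6098, -0.0186, 0.0645]
ee_rot: [-2.172, 1.57, -2.963]
wrist_force: [-0.3, 0.1, -0.6]
opening: 0.0417
25.375 [ 0.6098 -0.0186  0.0645] 44.7
```

View pics/w20.png

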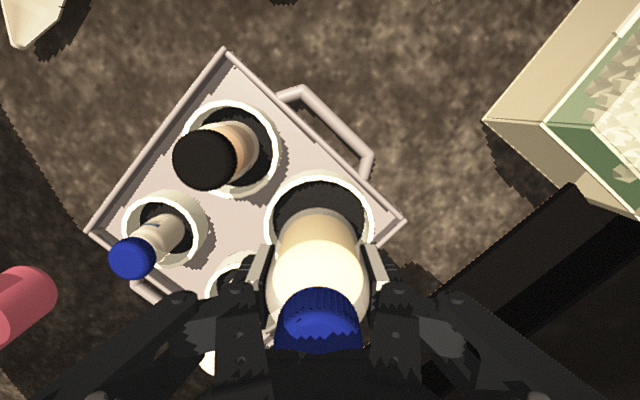

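Bottle centred over the large cup (rim (319,220)). Lowering and releasing.

```bash
python3 -m crank '[[-1,0,0,-20,0],[-1,0,0,-10,0],[-1,0,0,-3,0],[-1,0,0,0,0]]';python3 -m crank '[[-1,0,0,-1,0],[0.5,0,0,0,0],[0.5,0,0,0,0],[0.5,0,0,0,0],[0.5,0,0,0,0]]';python3 -m crank '[[0.5,0,0,25,0],[0.5,0,0,40,0],[0.5,0,0,50,0],[1,-40,0,50,0],[1,0,0,0,0]]'; python3 look.py w21; python3 - <<'E'
from h import *
for n in ("scene","top"): cv2.imwrite(f"pics/{n}1.png",get_image(n)["image"][:,:,::-1])
E
```

```text
clock: 25.92
tcp_pos: [0.61, -0.0184, 0.0314]
ee_rot: [-2.339, 1.571, -3.129]
wrist_force: [0.6, 0.5, -1.2]
opening: 0.0415
clock: 26.55
tcp_pos: [0.61, -0.0184, 0.0305]
ee_rot: [0.063, 1.571, -0.727]
wrist_force: [0.4, -0.0, -0.4]
opening: 0.0636
clock: 27.18
tcp_pos: [0.5708, -0.0183, 0.1978]
ee_rot: [0.381, 1.566, -0.409]
wrist_force: [1.2, 0.7, 0.2]
opening: 0.0854
27.175 [ 0.5708 -0.0183  0.1978] 44.8
```

View pics/w21.png

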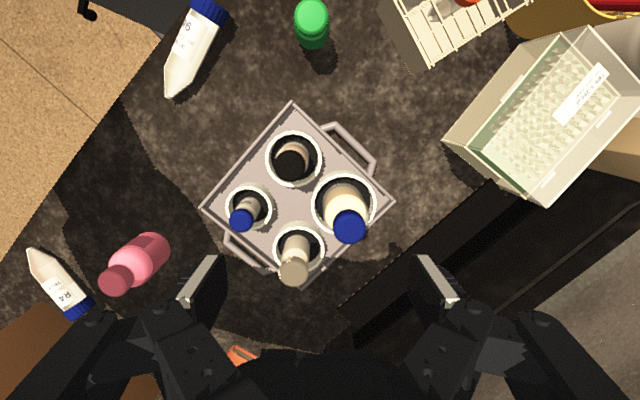

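View pics/scene1.png

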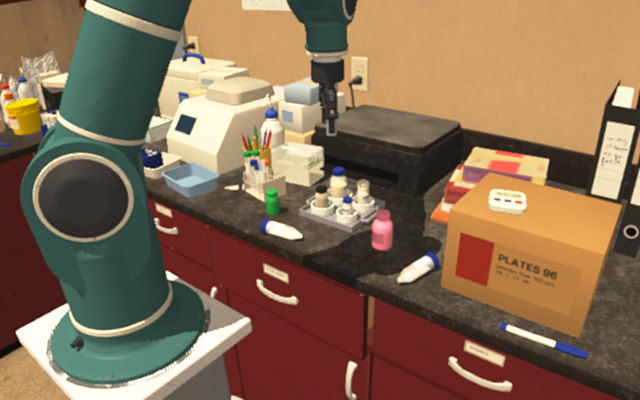

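View pics/top1.png

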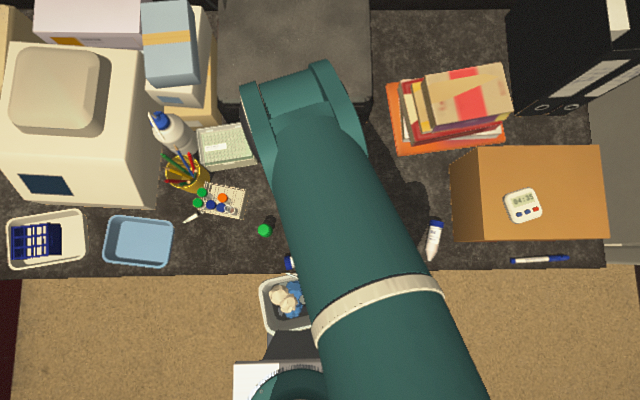

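All four stand in their cups (wrist: squat (292,160), small (242,217), slim (294,265), bottle (348,222)), and the tubes, green and pink look undisturbed. As a last check, I'll measure cap heights across the two views.

```bash
python3 - <<'E'
import cv2,numpy as np
a=cv2.imread("pics/scene1.png")[155:235,290:400]; b=cv2.imread("pics/w21.png")[90:300,190:410]
a=cv2.resize(a,None,fx=7,fy=7,interpolation=cv2.INTER_CUBIC); b=cv2.resize(b,None,fx=2.7,fy=2.7,interpolation=cv2.INTER_CUBIC)
cv2.imwrite("pics/fa.png",a);cv2.imwrite("pics/fb.png",b)
E
```

```text
(no output)
```

View pics/fa.png

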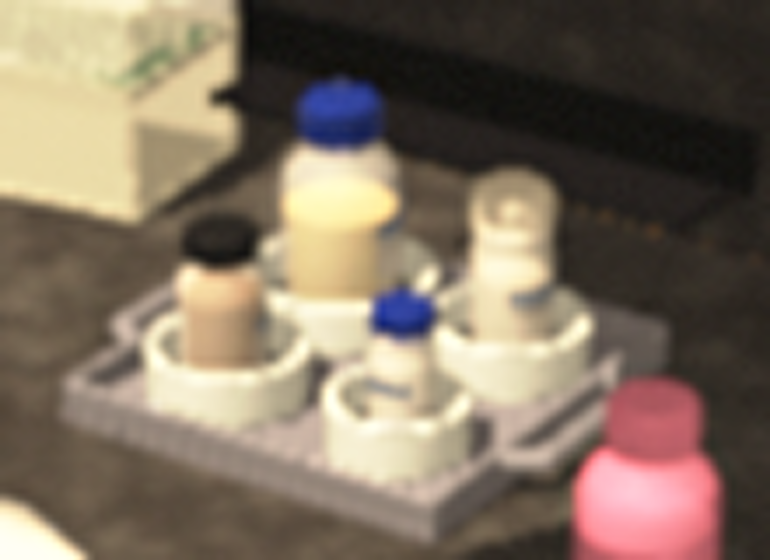

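View pics/fb.png

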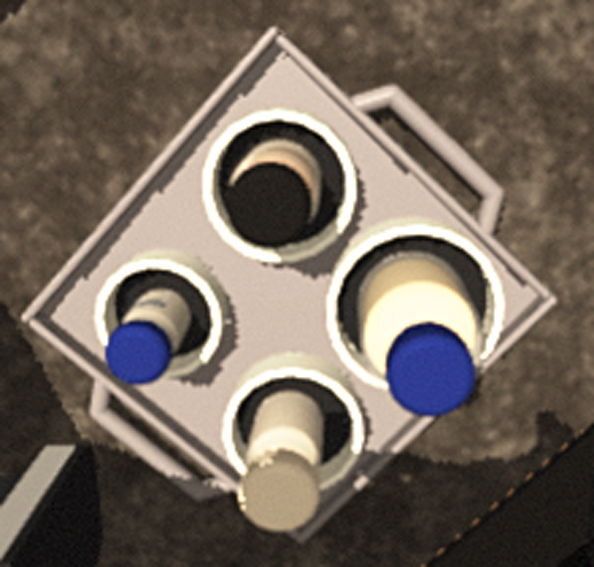

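```bash
python3 - <<'E'
from h import *
w=wcam("w21"); s=cam(get_image("scene"))
P={'squat':((270,203),(218,231)),'small':((137,353),(403,306)),'slim':((282,490),(514,187)),'bottle':((431,372),(341,99))}
for k,(b,a) in P.items():
    X,e=tri([ray(w,(190+b[0]/2.7-.3,90+b[1]/2.7-.3)),ray(s,(290+a[0]/7-.4,155+a[1]/7-.4))]);print(k,np.round(X*1000,1),np.round(e[0]*1000,1))
print(readout.get_obs()["clock"])
E
```

```text
squat [537.1 -18.1  68.5] 0.1
small [541.4 -92.9  58.9] 0.3
slim [611.5 -90.   75.1] 1.7
bottle [609.3 -17.6  92.4] 0.9
27.425
```

Cap tops are at 68.5, 58.9, 75.1 and 92.4 mm. That matches standing on the 9 mm floor, each about 2 mm low, much as in the bench readings. All are centred within about 2 mm. Handing in.

```bash
python3 -m crank '[[1,0,0,30,0],[1,0,0,0,0]]'; python3 - <<'E'
from h import *
print(r.hand_in())
E
```

```text
clock: 27.68
tcp_pos: [0.5718, -0.0182, 0.225]
ee_rot: [1.124, 1.569, 0.334]
wrist_force: [1.0, -0.6, 0.2]
opening: 0.0854
the job is handed in; nothing more can be done
None
```

All four containers are packed and the job is handed in at 27.7 s. The order was vial_small into the small cup, vial_slim and vial_squat into the two mid cups, then bottle_large into the large cup.

- **Position:** the last two-view check put every cap within about 2 mm of its cup's centre, all upright. Cap tops measured 58.9, 75.1, 68.5 and 92.4 mm in that order. That is about 2 mm below the 61, 77, 71 and 94 mm expected on the cup floors. I put this down to measurement bias, since the same method read most caps 1–6 mm low on the bench.
- **Clearance:** the gripper was open and well above everything at hand-in. In the last pictures the two tubes and the green and pink look-alikes looked unmoved, but I did not re-measure them.
- **Forces:** the highest wrist reading I saw was about 16 N, during a grip.
- **Discrepancies:**
  - The gripper's reported opening was 2–3 mm smaller than the given widths, but every grasp held.
  - My ellipse fits of the cup openings gave rims too low (0 to 18 mm against 25 mm). I used the rim centres picked by eye instead, which gave 23–28 mm.

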